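# Hang the punch holder in the tool tote

### The job

Pick up the hook-on punch holder and hang it inside the grey tote: its bent lip goes over the notched steel strip on the tote's near wall, with the pocket inside. Feel along the strip with light pressure until the key under the lip drops fully into the notch, then let go so that it hangs upright by itself. Never press or push hard on the tote, and leave the other things on the bench alone.

Things in the scene. Friction and masses are not known exactly. Their poses are not given: they have to be found in the camera images.
- holder_grip (a point): Centre of the holder's grip tab: upright plate 10 mm thick (x), 28 wide (y), 48 high, 98 mm above the holder's underside; pinch it from above across its thickness. Holder: loose bent sheet steel, 60 mm wide (y), 0.2-0.3 kg, starts upright on the bench. z up, +x from lip to pocket. Seen from here, mm: back plate x -1.5 to 1.5, z -98 to -24; open pocket with punches x 1.5 to 38.5, z -98 to -40.
- holder_key (a point): Middle of the underside of the key under the holder's lip, at x -6, z -34 mm from the grip centre; same axes. The slot in the lip is 9 mm wide (x -4.5 to 4.5 from here); its roof, the lip's bridge, is 6 mm above here and 4 mm thick. The key fills the slot in x, is 12 mm wide (y), 6 deep. The lip's outer skirt (x -7.5 to -4.5) ends 16 mm below here; its outward flare ends 24 mm below, x -11.
- holder: The same holder; origin at the centre of its pocket's underside (not a grasp point): the grip centre lies at x -18.5, z 98 mm, the pocket reaches from x -17 to 20 mm, the back plate is at x -20 to -17. Axes as the grip's. When the lip hangs, the back plate is on the inside of the tote's wall and the skirt outside.
- tote: Fixed grey open tote, 200 x 260 mm, walls 5 mm thick, 110 high. Origin: on the bench under the middle of its near wall, mid-thickness; +x into the tote, y along the wall, z up. Nothing in it is higher than 40 mm. A 5 mm thick steel strip, 172 mm long, stands on the near wall in line with it (x -2.5 to 2.5). The wall is thin: keep every force on the tote below 25 N; 3 to 8 N is enough to feel along.
- rim_mid (a point): Point over the middle of the near wall at the strip's top, 120 mm up; tote's axes. A notch 18 mm wide, 10 deep is cut in the strip's middle, but the strip's place differs each time and is not measured: the notch centre is anywhere from y -32 to 32 mm from here. Beyond the strip's ends the wall is lower: wrong place. Grip centre is 34 mm above here with the key riding on the strip, 28 mm when seated.
- gauge_box: Bystander: small wooden case, 50 x 85 x 30 mm high, loose. Origin under its centre.
- v_block: Bystander: steel V-block, 60 x 50 x 42 mm high, loose. Origin under its centre.
- indicator_stand: Bystander: heavy base 60 x 50 x 55 mm with a 225 mm high post and a dial indicator on a side arm, loose. Origin under the base's centre.
Mind the look-alikes: they are no part of the job. Of the things like the holder, leave any that is blue or orange; of the rest the larger one is meant.

How it is judged:
On the way, in this order (a step that is already met when the one before it is completed fails the run):
1. the holder is lifted above the rim of the tote (height (world z) of holder_grip above 0.178 m), for 0.1 s.
2. the lip is hooked over the strip on the near wall, pocket inside (x of holder_grip in the frame of tote between 0 and 0.011 m and y of holder_grip in the frame of tote between -0.09 and 0.09 m and angle between the x axis of holder_grip and the x axis of tote, either way round below 0.12 rad and angle between holder_grip's own z axis and vertical below 0.15 rad and z of holder_grip in the frame of tote between 0.144 and 0.158 m), for 0.1 s.
At the end, for the whole second after the job is handed in: The holder hangs by its lip on the near wall, pocket inside, key down in the notch: grip centre 145.5 to 150.5 mm high, 1 to 11 mm inwards of the wall's middle plane and within 38 mm of the wall's middle, upright and square to the wall within about 7 degrees, at rest and released (x of holder_grip in the frame of tote between 0.001 and 0.011 m and y of holder_grip in the frame of tote between -0.038 and 0.038 m and z of holder_grip in the frame of tote between 0.1455 and 0.1505 m and angle between the x axis of holder_grip and the x axis of tote, either way round below 0.12 rad and angle between holder_grip's own z axis and vertical below 0.12 rad and linear speed of holder below 0.02 m/s and contact force between holder and tote above 0.5 N); the robot touches nothing.
It fails at once if the tote is pressed or pushed with more than 25 N (contact force between tote and anything else above 25 N).
It fails at once if the gauge box is shifted by more than 15 mm (distance of gauge_box from where it was at the start of the episode above 0.015 m).
It fails at once if the v block is shifted by more than 15 mm (distance of v_block from where it was at the start of the episode above 0.015 m).
It fails at once if the indicator stand is shifted by more than 15 mm (distance of indicator_stand from where it was at the start of the episode above 0.015 m).
It also fails if it takes over 72 s, if anything falls off the work surface, if the arm or the gripper's body presses on something with over 40 N, if the wrist force passes 120 N, or if a joint passes its speed limit or range.

### The arm

A 6-joint arm with a two-finger parallel gripper is mounted at the origin on the work surface. World frame = base frame: x ahead of the robot, y to its left, z up, the work surface at z = 0. Lengths are in m, angles in rad, forces in N, time in s.
With the tool pointing down it reaches from about 0.425 to 0.925 m from the base axis. Payload 12.5 kg.
Tool frame: the origin (TCP) lies at the very end of the fingers, on their centre line; the grasp point (between the pads) lies 19 mm behind it; z points along the fingers, y is the direction in which the jaws open and shut (so a half turn about z gives the same grasp; the last joint's range is limited). The gripper opens to 85 mm and grips with 20 to 120 N. Pads are 22 mm wide; open, the fingers measure 114 mm over their backs; the gripper's body (76 mm by 85 mm) begins 54 mm behind the grasp point. The pads swing forward as they close: fully open they stand 13 mm farther back than shut.
Start: joints at [-1.42, 0.491, 1.559, -0, 1.092, -0.106], TCP at [0.159, -0.605, 0.231] pointing down, gripper open.
Joint ranges: [-3.1, 3.1], [-0.84, 2.19], [0.05, 2.79], [-1.13, 4.28], [0.06, 2.93], [-2.69, 2.69]. Speed limits (rad/s): [2.22, 2.22, 2.79, 3.14, 3.14, 3.14].

### API

Orientations are given as [roll, pitch, yaw] about the fixed x, y, z axes, in that order (R = Rz(yaw) Ry(pitch) Rx(roll)).
In Python, from station import ctrl gives the robot as it stands.
- The arm moves only by the tool send_rows, never from a script. Its argument "rows" is a list of rows, each a list of 3 entries, a list of its own where there are three numbers: the shift along the tool's x, y, z in cm, then the turn about the tool's z in degrees, then the closure, from 0 (fully open) to 1 (shut). In form: [[[tx, ty, tz], turn, claw], ...]. A call has 1 to 20 rows; each row shifts and turns the pose as measured when the row begins, along the tool's axes as they then stand; what a row does not reach is not made up. A row lasts 1/8 s, in which the tool goes at most 62.5 mm and 10.7 degrees, less where a joint would pass 70% of its speed; a pose out of reach is approached as far as the arm can. A call with a gripper value outside its range is refused whole. The fingers move at their own pace and stop on an object; "newtons" is the grip in N (left out, the last holds). Time passes only in rows, so rows that do not move let the fingers close. It gives the time, the measured TCP pose, the force and the opening at its end, in the units of the state.
- ctrl.get_obs(): the state, without advancing time (a new reading comes with each control period).
- ctrl.read_camera(name): name is "scene" or "top" or "wrist"; returns (picture, depth): 400x640x3 uint8, red, green, blue; 400x640 float32, m along the optical axis (not along the pixel's ray), 0 where there is no reading.
- ctrl.camera_model(name): a dict with "camera_matrix" (3x3 intrinsics, pixels), "dist_coeffs" ([k1, k2, p1, p2, k3] as OpenCV has them; the pictures are not rectified), "rvec" (rotation vector, rad) and "tvec" (3), from world to camera coordinates, as OpenCV has them. Camera axes: x right, y down, z forward; pixel columns grow to the right and rows downward; lengths in m; the calibration is good to about 2 mm. A picture is of the moment at which its call begins: read the wrist's pose just before it. camera_model takes no time and is no camera call; for the wrist camera it gives the pose at the moment of the call.
- ctrl.close_job(): hands the job in, once; it reports no verdict.
The state is a dict: "t": time; "joint_positions": joint angles; "dq": joint speeds; "joint_efforts": joint torques, N m; "tool_pos": TCP position; "tool_rot": TCP orientation; "force": force on the tool from outside, world axes, zero at the start; "wrist_torque": the same for the moment, N m; "width": opening from 0.0 (shut) to 1.0 (fully open).
Only numpy, scipy, OpenCV 4.12 (cv2) and the standard library are available. Lean on these libraries where they do the work, as an engineer would, in place of code of your own. Each camera call takes 0.05 s, during which the arm holds its last target.

## Working session

There is one attempt and no reset: what is moved stays moved. The work goes in short steps, Python scripts to look and compute and a tool call to move; the robot and the scene stay as the last step left them, time stands still between calls to the robot, and variables do not carry over. Pictures are saved under pics/ and viewed, and the job is handed in when it is done.

Besides the shell and the picture viewer there is one more tool, called by a JSON object that holds its "fn" and its "kwargs", one argument or row to a line. send_rows: Moves the arm, as the interface text tells. Its arguments: {"type":"object","properties":{"rows":{"type":"array","items":{"type":"array"}},"newtons":{"type":"number"}},"required":["rows"]}

```bash
ls; mkdir -p pics; cat > h.py <<'E'
import numpy as np, cv2
from station import ctrl
def grab(name,fn=None):
    m=ctrl.camera_model(name); img,d=ctrl.read_camera(name)
    if fn: cv2.imwrite('pics/'+fn,cv2.cvtColor(img,cv2.COLOR_RGB2BGR)); np.savez('pics/'+fn[:-4],img=img,d=d,K=m['camera_matrix'],D=m['dist_coeffs'],r=m['rvec'],t=m['tvec'])
    return m,img,d
def load(fn):
    return np.load('pics/'+fn+'.npz')
def rays(z,px):
    K=np.array(z['K'],float);D=np.array(z['D'],float);R=cv2.Rodrigues(np.array(z['r'],float))[0];t=np.array(z['t'],float).reshape(3)
    n=cv2.undistortPoints(np.array(px,float).reshape(-1,1,2),K,D).reshape(-1,2)
    c=np.c_[n,np.ones(len(n))]
    return -R.T@t, c@R, c
def onplane(z,px,h):
    o,d,_=rays(z,px); return o+d*((h-o[2])/d[:,2])[:,None]
def bydepth(z,px):
    o,d,_=rays(z,px); px=np.array(px).reshape(-1,2).astype(int)
    return o+d*z['d'][px[:,1],px[:,0]][:,None]
E
python3 - <<'E'
from h import *
o=ctrl.get_obs(); print(o)
grab('scene','s0.png');grab('top','t0.png')
E
```

```text
pics
{'t': 0.0, 'joint_positions': array([-1.41959213e+00,  4.91580663e-01,  1.55948705e+00, -1.76499114e-05,
        1.09171327e+00, -1.05599592e-01]), 'dq': array([-0.00045319, -0.00018269, -0.00037047,  0.0012637 , -0.00113193,
       -0.00067714]), 'joint_efforts': array([-2.07401266e-03, -6.18454456e+01, -2.61594737e+01, -1.72284194e-04,
        4.12353533e-03,  2.35256380e-05]), 'tool_pos': array([ 0.15872501, -0.60425415,  0.23070169]), 'tool_rot': array([-3.14040930e+00, -1.09687192e-04,  2.56811870e-01]), 'force': array([-0.80352366, -0.21527735, -0.34996275]), 'wrist_torque': array([ 0.02738368, -0.02454914,  0.0022083 ]), 'width': 0.9974575299501405}
```

View pics/s0.png

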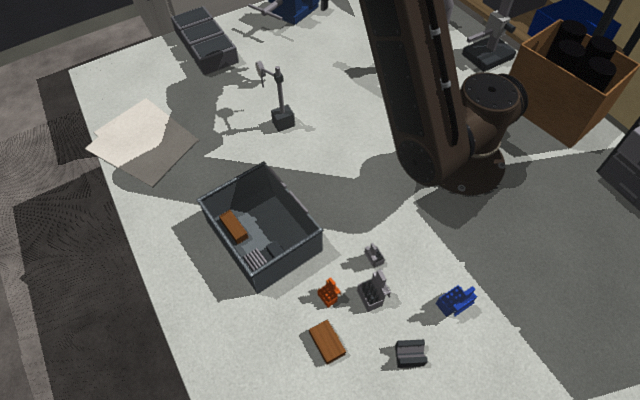

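View pics/t0.png

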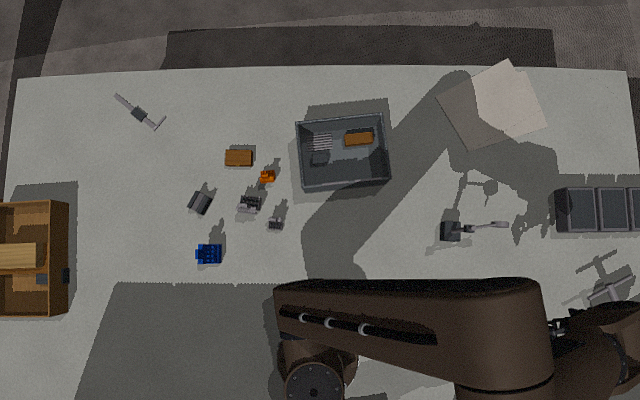

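Grey candidates in top view: (250,203), the larger, and (276,223), the smaller. Orange at (267,176) and blue at (208,254) are excluded. I'll enlarge the crops to confirm.

```bash
python3 - <<'E'
from h import *
z=load('t0');s=load('s0')
a=cv2.resize(z['img'][100:270,190:400],None,fx=3.8,fy=3.5,interpolation=cv2.INTER_CUBIC)
b=cv2.resize(s['img'][150:370,190:490],None,fx=2.66,fy=2.66,interpolation=cv2.INTER_CUBIC)
cv2.imwrite('pics/t0c.png',a[:,:,::-1]);cv2.imwrite('pics/s0c.png',b[:,:,::-1])
print(rays(z,[[320,200]])[:2],rays(s,[[320,200]])[:2], z['K'],s['K'])
for n,p in dict(big=(250,203),small=(276,223),or_=(267,176),blue=(208,254),t1=(297,115),t2=(386,111),t3=(391,180),t4=(303,190),vb=(200,202),gb=(238,158),ind=(450,232)).items():
  print(n,bydepth(z,[p]).round(3),onplane(z,[p],.11).round(3))
E
```

```text
(array([ 0.33993645, -0.03846909,  1.19340008]), array([[ 0.12542647,  0.02291897, -0.99190224]])) (array([0.77092169, 0.48009517, 0.99414002]), array([[-0.27829308, -0.48258737, -0.83048734]])) [[378.0516354    0.         321.12745509]
 [  0.         378.0516354  204.11061188]
 [  0.           0.           1.        ]] [[428.31858691   0.         317.15769857]
 [  0.         428.31858691 199.28369653]
 [  0.           0.           1.        ]]
big [[0.475 0.2   0.061]] [[0.469 0.19  0.11 ]]
small [[0.415 0.123 0.043]] [[0.411 0.113 0.11 ]]
or_ [[0.553 0.146 0.085]] [[0.549 0.142 0.11 ]]
blue [[0.32  0.341 0.016]] [[0.322 0.31  0.11 ]]
t1 [[0.772 0.064 0.002]] [[0.733 0.055 0.11 ]]
t2 [[ 0.784 -0.228  0.002]] [[ 0.744 -0.211  0.11 ]]
t3 [[ 0.554 -0.238  0.003]] [[ 0.534 -0.22   0.11 ]]
t4 [[0.512 0.038 0.072]] [[0.506 0.036 0.11 ]]
vb [[0.484 0.37  0.019]] [[0.473 0.339 0.11 ]]
gb [[0.622 0.248 0.034]] [[0.603 0.229 0.11 ]]
ind [[ 0.385 -0.404  0.055]] [[ 0.382 -0.387  0.11 ]]
```

View pics/t0c.png

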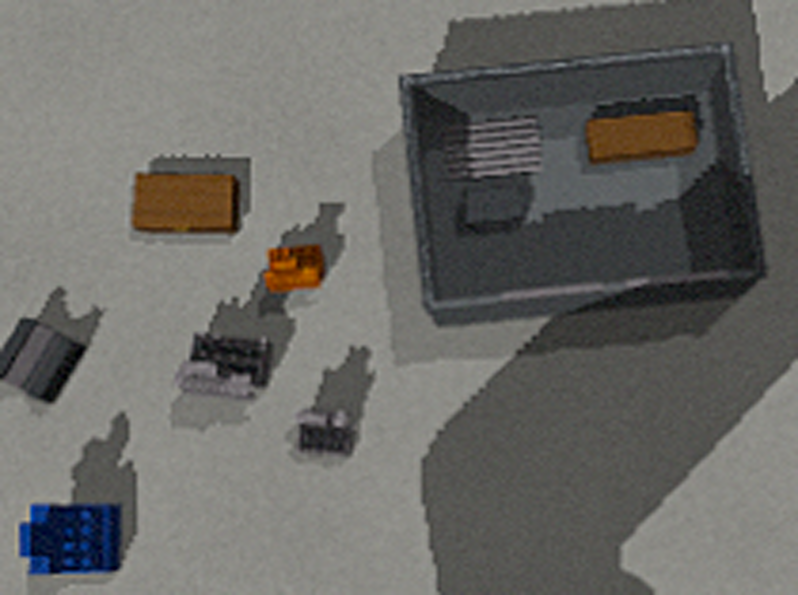

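View pics/s0c.png

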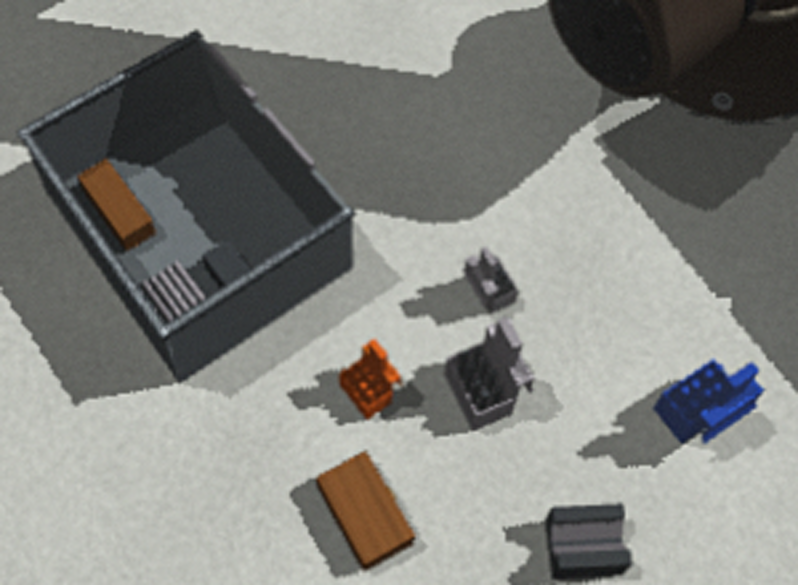

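The larger grey holder (top 250,203; scene 373,290) fits. Its lip faces the base and its pocket faces away, towards +x. The strip shows on the tote wall nearest the base. I'll raise the arm and turn the wrist so the jaws open along world x.

{"fn": "send_rows", "kwargs": {
  "rows": [
    [[0,0,-5],0,0],
    [[0,0,-5],0,0],
    [[0,0,-5],0,0],
    [[0,0,-3],-9.5,0],
    [[0,0,0],-9.5,0],
    [[0,0,0],-9.5,0],
    [[0,0,0],-9.5,0],
    [[0,0,0],-9.5,0],
    [[0,0,0],-9.5,0],
    [[0,0,0],-9.5,0],
    [[0,0,0],-9.5,0]
  ]
}}

```text
t: 1.48
tool_pos: [0.1586, -0.6037, 0.4126]
tool_rot: [-3.141, -0.01, 1.626]
force: [0.1, 0.2, 0.1]
width: 1.0
```

```bash
python3 - <<'E'
from h import *
m=ctrl.camera_model('wrist');R=cv2.Rodrigues(np.array(m['rvec']))[0]
o=ctrl.get_obs();print(o['tool_pos'],o['tool_rot'],'cam',-R.T@np.array(m['tvec']).ravel(),R[2],m['camera_matrix'])
E
```

```text
[ 0.15861763 -0.60367829  0.41262282] [-3.14069862 -0.00958636  1.62558615] cam [ 0.1539041  -0.52341004  0.55584939] [ 0.01646952 -0.30923056 -0.95084448] [[340.42519539   0.         318.89864172]
 [  0.         340.42519539 205.84558142]
 [  0.           0.           1.        ]]
```

{"fn": "send_rows", "kwargs": {
  "rows": [
    [[3,5,0],0,0],
    [[3,6,0],0,0],
    [[3,6,0],0,0],
    [[3,6,0],0,0],
    [[3,6,0],0,0],
    [[4,6,0],0,0],
    [[6,2,0],0,0],
    [[6,0,0],0,0],
    [[6,0,0],0,0],
    [[6,0,0],0,0],
    [[6,0,0],0,0],
    [[6,0,0],0,0],
    [[4,0,0],0,0],
    [[0,0,0],0,0],
    [[0,0,0],0,0]
  ]
}}

```text
t: 3.35
tool_pos: [0.4745, 0.0051, 0.4135]
tool_rot: [-3.134, -0.019, 1.628]
force: [0.9, 0.2, -0.3]
width: 0.996
```

```bash
python3 - <<'E'
from h import *
print(ctrl.get_obs()['tool_pos']); grab('wrist','w0.png'); print(ctrl.get_obs()['tool_pos'])
E
```

```text
[0.47445767 0.00511679 0.41354278]
[0.47448566 0.00487788 0.41354979]
```

View pics/w0.png

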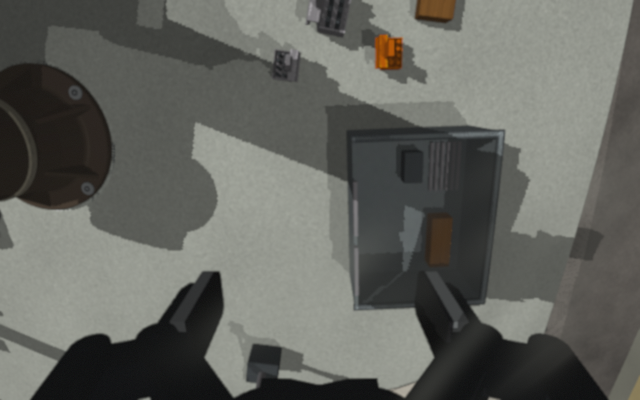

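```bash
python3 - <<'E'
from h import *
z=load('w0')
a=cv2.resize(z['img'][115:325,330:420],None,fx=4,fy=2.8,interpolation=cv2.INTER_CUBIC)
b=cv2.resize(z['img'][0:90,260:440],None,fx=4,fy=4,interpolation=cv2.INTER_CUBIC)
a=np.clip(a.astype(float)*1.5,0,255).astype(np.uint8)
cv2.imwrite('pics/w0a.png',a[:,:,::-1]);cv2.imwrite('pics/w0b.png',b[:,:,::-1])
# height map along near wall: max height in cols 340..365 per row
for r in range(126,312,4):
  px=[(c,r) for c in range(343,366)]
  P=bydepth(z,px); i=P[:,2].argmax(); print(r,px[i][0],P[i].round(4))
E
```

```text
126 347 [0.5137 0.0451 0.0014]
130 365 [0.541  0.0419 0.0172]
134 365 [0.5336 0.0412 0.0782]
138 350 [0.5103 0.0378 0.1113]
142 358 [0.5211 0.0333 0.1113]
146 353 [0.5151 0.0277 0.1106]
150 353 [0.5155 0.0225 0.1108]
154 354 [0.5173 0.0173 0.1108]
158 353 [0.5164 0.0119 0.1107]
162 353 [0.517  0.0065 0.11  ]
166 354 [0.5187 0.0014 0.1109]
170 353 [ 0.5178 -0.0042  0.1104]
174 354 [ 0.5196 -0.0095  0.1106]
178 353 [ 0.5188 -0.015   0.1104]
182 353 [ 0.5182 -0.0183  0.12  ]
186 356 [ 0.5226 -0.0234  0.1203]
190 355 [ 0.5217 -0.0288  0.1209]
194 354 [ 0.5208 -0.0342  0.1213]
198 356 [ 0.5241 -0.0398  0.1205]
202 351 [0.4706 0.0841 0.5575]
206 354 [ 0.5224 -0.051   0.121 ]
210 356 [ 0.5256 -0.0565  0.1207]
214 352 [0.4706 0.0841 0.5575]
218 351 [0.4706 0.0841 0.5575]
222 356 [ 0.5271 -0.0737  0.1209]
226 354 [ 0.5249 -0.0797  0.1207]
230 356 [ 0.5281 -0.0852  0.1213]
234 354 [ 0.526  -0.0916  0.1204]
238 355 [ 0.5293 -0.1017  0.1103]
242 356 [ 0.5313 -0.108   0.1098]
246 356 [ 0.5311 -0.1115  0.1158]
250 357 [ 0.5325 -0.1157  0.12  ]
254 356 [ 0.5316 -0.1217  0.1205]
258 354 [ 0.5293 -0.1279  0.1209]
262 355 [ 0.5313 -0.1341  0.1208]
266 356 [ 0.5334 -0.1408  0.1199]
270 350 [0.4706 0.0841 0.5575]
274 355 [ 0.5329 -0.1529  0.1215]
278 349 [0.4706 0.0841 0.5575]
282 357 [ 0.5372 -0.1665  0.1202]
286 355 [ 0.5349 -0.173   0.1207]
290 355 [ 0.5354 -0.1795  0.121 ]
294 357 [ 0.5391 -0.1866  0.1201]
298 355 [0.4706 0.0841 0.5575]
302 356 [0.4706 0.0841 0.5575]
306 359 [ 0.5456 -0.2128  0.1114]
310 354 [ 0.5386 -0.2202  0.1117]
```

View pics/w0a.png

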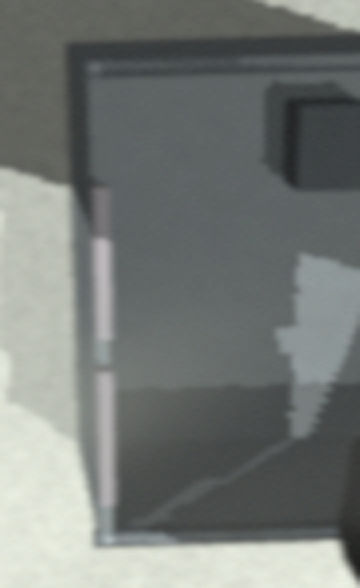

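View pics/w0b.png

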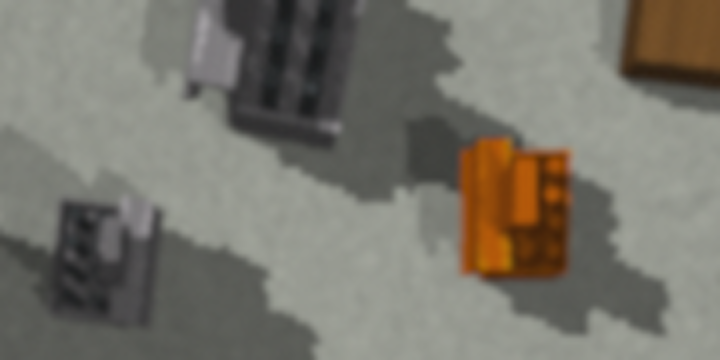

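Wrist view: the strip spans rows about 181–297 at col 354, with the notch at rows about 236–247. Next I'll fit the strip line and measure the holder from depth.

```bash
cat > strip.py <<'E'
from h import *
import sys
def pts(fn,u0=0,u1=640,v0=0,v1=400):
    z=load(fn); vv,uu=np.mgrid[v0:v1,u0:u1]; px=np.c_[uu.ravel(),vv.ravel()]
    return px,bydepth(z,px),z['img'][v0:v1,u0:u1].reshape(-1,3)
def strip(fn,xr=(.49,.57),yr=(-.24,.06)):
    px,P,C=pts(fn)
    s=(P[:,0]>xr[0])&(P[:,0]<xr[1])&(P[:,1]>yr[0])&(P[:,1]<yr[1])
    a=P[s&(P[:,2]>.1165)&(P[:,2]<.126)]
    A=np.c_[np.ones(len(a)),a[:,1]]; 
    k=np.linalg.lstsq(A,a[:,0],rcond=None)[0]
    res=a[:,0]-A@k
    ys=np.sort(a[:,1]); g=np.diff(ys); i=g.argmax()
    print('strip n',len(a),'x=%.4f%+.4f*y'%tuple(k),'yaw deg',np.degrees(-np.arctan(k[1])),'res',np.percentile(res,[2,50,98]).round(4),'zmed',np.median(a[:,2]),'y ends',ys[[0,-1]],'gap',ys[i],ys[i+1])
    w=P[s&(P[:,2]>.104)&(P[:,2]<.1155)]
    d=w[:,0]-(k[0]+k[1]*w[:,1]); w=w[abs(d)<.006]
    print('wall n',len(w),'y ends',np.percentile(w[:,1],[0.5,99.5]))
    return k
if __name__=='__main__': strip(sys.argv[1])
E
python3 strip.py w0; python3 - <<'E'
from strip import *
px,P,C=pts('t0',225,275,185,225)
for lo,hi in((.112,.13),(.09,.112),(.06,.09),(.04,.06)):
  q=P[(P[:,2]>lo)&(P[:,2]<hi)]; print(lo,hi,len(q),q.min(0).round(4) if len(q) else '',q.max(0).round(4) if len(q) else '', q.mean(0).round(4) if len(q) else '')
E
```

```text
strip n 386 x=0.5180-0.1060*y yaw deg 6.050510700119033 res [-0.0024  0.      0.0026] zmed 0.11976274058219274 y ends [-0.18910142 -0.01724238] gap -0.11139336154691408 -0.09356119253670934
wall n 415 y ends [-0.22124218  0.04182086]
0.112 0.13 37 [0.4561 0.1962 0.1161] [0.4685 0.2228 0.1242] [0.4616 0.2096 0.1208]
0.09 0.112 10 [0.4555 0.196  0.0944] [0.4638 0.22   0.1096] [0.4587 0.2021 0.1026]
0.06 0.09 115 [0.4184 0.1229 0.0603] [0.4906 0.2407 0.0892] [0.4528 0.1987 0.074 ]
0.04 0.06 100 [0.4123 0.1284 0.04  ] [0.4993 0.2403 0.06  ] [0.4631 0.1986 0.0492]
```

{"fn": "send_rows", "kwargs": {
  "rows": [
    [[5,0,0],0,0],
    [[6,0,0],0,0],
    [[6,0,0],0,0],
    [[0,0,0],0,0],
    [[0,0,0],0,0]
  ]
}}

```text
t: 4.03
tool_pos: [0.4676, 0.1735, 0.4153]
tool_rot: [-3.131, -0.018, 1.617]
force: [0.5, -0.4, 0.8]
width: 1.003
```

```bash
python3 - <<'E'
from h import *
print(ctrl.get_obs()['tool_pos'],ctrl.get_obs()['tool_rot']); grab('wrist','w1.png')
E
```

```text
[0.46761509 0.17352453 0.41527659] [-3.13131356 -0.01777883  1.61715487]
```

View pics/w1.png

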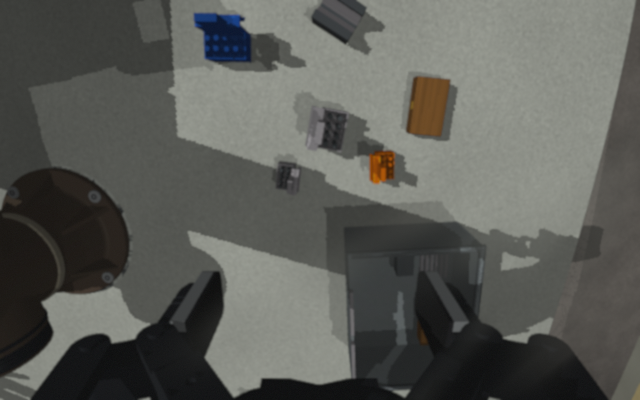

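```bash
python3 - <<'E'
from strip import *
z=load('w1')
b=cv2.resize(z['img'][90:210,260:410],None,fx=5,fy=5,interpolation=cv2.INTER_CUBIC)
cv2.imwrite('pics/w1b.png',b[:,:,::-1])
px,P,C=pts('w1',295,360,95,165)
for lo,hi in((.115,.13),(.09,.112),(.055,.09),(.04,.06)):
  q=P[(P[:,2]>lo)&(P[:,2]<hi)]
  if len(q)>4:
    r=cv2.minAreaRect((q[:,:2]*1000).astype(np.float32)); print(lo,len(q),q.min(0).round(4),q.max(0).round(4),q.mean(0).round(4),r)
s=(P[:,2]>.05)&(P[:,0]<.51);q=P[s];c=C[s]
for n in ('all',):
  r=cv2.minAreaRect((q[:,:2]*1000).astype(np.float32)); print(n,r)
# lip: z .064-.08
q=P[(P[:,2]>.066)&(P[:,2]<.08)]; print(len(q)); r=cv2.minAreaRect((q[:,:2]*1000).astype(np.float32)); print('lip',r, q.min(0),q.max(0))
np.set_printoptions(linewidth=250)
print((bydepth(z,[(c,r) for r in range(104,156,2) for c in range(300,352,2)])[:,2]*1000).round().astype(int).reshape(26,26))
E
```

```text
0.115 171 [0.4556 0.198  0.1177] [0.4685 0.2245 0.1245] [0.4621 0.2116 0.1219] ((462.11529541015625, 211.2095947265625), (26.74163818359375, 9.9624662399292), 82.89309692382812)
0.09 8 [0.4594 0.2232 0.0958] [0.4685 0.2249 0.1105] [0.4639 0.2243 0.1031] ((463.9999084472656, 224.30979919433594), (0.6035046577453613, 9.32400894165039), 79.42308807373047)
0.055 482 [0.4449 0.182  0.055 ] [0.4944 0.2415 0.0896] [0.462  0.2123 0.07  ] ((470.1258850097656, 210.0721893310547), (59.19292449951172, 43.50568771362305), 82.37211608886719)
0.04 291 [0.4418 0.1774 0.0401] [0.5027 0.2422 0.0599] [0.4725 0.2105 0.0487] ((472.49420166015625, 209.84075927734375), (59.01919174194336, 55.98887252807617), 82.38943481445312)
all ((470.9222412109375, 216.0187225341797), (71.19217681884766, 43.50568771362305), 82.37211608886719)
352
lip ((455.9439697265625, 211.97647094726562), (59.20841979980469, 14.97145938873291), 82.2608413696289) [0.44491802 0.18196011 0.06974208] [0.46664118 0.24147846 0.07901492]
[[  0   1   0  -1  -2   2   0  -1   0  -1  -1   1  -1   0   1  -3   1   1  -1   0  -2  -1  -2   0 559   
[... 1978 characters left out ...]
  55  55   2   3  30  37   3   3  16  42  -2   1   1  -1]
 [ -1  -1   0  46  73  75  75  74  72  16  11   7  54  54   2   2  53  56  57   1  30  40  -1   1  -3  -1]
 [ -1  -3   0   0  75  72  74  71  72  40  36  32  27  23  18  14  10  58  57   2  37   0   0   1  -2   0]
 [ -1   0  -2  73  73  74  75  74  74   2  -1  39  41  41  40  39  32  31  26  19  38   0   0   1  -1   0]
 [  1  -1  -2  -1  -1   0  -1  74  74  -1   0  -1  -1  -2   0   2   0  39  41  40  40   0   0   1  -2   0]
 [ -1   0   0  -1   0  -1   0   0   1  -1   0   1   0  -1   1   1   1   1   0   0   0   1   1  -2   0   0]
 [  0   0   0  -1   0   0   0   2   1   1  -2   0   1  -1  -1  -2   0   0  -1  -2   1   0   1   0  -1  -1]]
```

View pics/w1b.png

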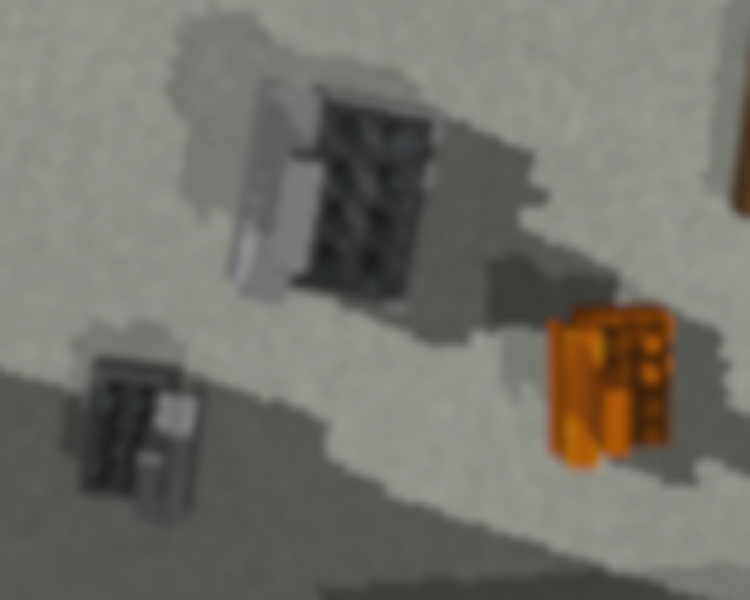

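Heights check: tab top 122 mm, lip 74 mm, tab 27×10 mm, lip 59 mm wide. So this is the right holder, with the tab centre at (0.462, 0.211) and yaw about -7.6°. I'll align over it and descend part-way.

{"fn": "send_rows", "kwargs": {
  "rows": [
    [[0,0,0],5,0],
    [[0,0,0],5.2,0],
    [[3.7,-1,0],0,0],
    [[0,0,5],0,0],
    [[0,0,5],0,0],
    [[0,0,5],0,0],
    [[0,0,5],0,0],
    [[0,0,3],0,0],
    [[0,0,0],0,0],
    [[0,0,0],0,0]
  ]
}}

```text
t: 5.32
tool_pos: [0.4671, 0.2007, 0.1819]
tool_rot: [-3.133, -0.016, 1.408]
force: [0.4, 0.4, -0.8]
width: 0.997
```

```bash
cat > go.py <<'E'
from h import *
import sys
from scipy.spatial.transform import Rotation as Ro
# args: x y z yawdeg of target TCP
def rep(x,y,z,yaw):
    o=ctrl.get_obs(); R=Ro.from_euler('xyz',o['tool_rot']).as_matrix()
    print('t',round(o['t'],2),'pos',o['tool_pos'].round(4),'rotdeg',np.degrees(o['tool_rot']).round(2),'F',o['force'].round(2),'T',o['wrist_torque'].round(3),'w',round(float(o['width']),3),'q',o['joint_positions'].round(2))
    print('shift tool cm',(R.T@(np.array([x,y,z])-o['tool_pos'])*100).round(2),'turn',round(np.degrees(o['tool_rot'][2])-yaw,2))
rep(*map(float,sys.argv[1:5]))
E
python3 go.py .462 .2112 .082 82.4
```

```text
t 5.33 pos [0.4671 0.2007 0.1819] rotdeg [-179.51   -0.94   80.65] F [ 0.39  0.44 -0.78] T [-0.002 -0.04   0.037] w 0.997 q [0.27 0.39 1.9  0.02 0.85 0.41]
shift tool cm [ 0.79 -0.59 10.01] turn -1.75
```

{"fn": "send_rows", "kwargs": {
  "rows": [
    [[0.8,-0.6,1],-1.7,0],
    [[0,0,0],0,0],
    [[0,0,0],0,0]
  ]
}}

```text
t: 5.7
tool_pos: [0.4632, 0.2103, 0.1741]
tool_rot: [-3.138, -0.019, 1.439]
force: [1.1, 0.4, -0.1]
width: 0.997
```

```bash
python3 go.py .462 .2112 .082 82.4; python3 - <<'E'
from strip import *
grab('wrist','w2.png')
px,P,C=pts('w2')
q=P[(P[:,2]>.113)&(P[:,2]<.13)&(abs(P[:,0]-.462)<.03)&(abs(P[:,1]-.211)<.03)]
print(len(q),q.mean(0),cv2.minAreaRect((q[:,:2]*1000).astype(np.float32)))
E
```

```text
t 5.7 pos [0.4632 0.2103 0.1741] rotdeg [-179.78   -1.06   82.46] F [ 1.14  0.41 -0.11] T [-0.038 -0.049 -0.054] w 0.997 q [0.29 0.4  1.91 0.03 0.83 0.4 ]
shift tool cm [-0.1  -0.09  9.21] turn 0.06
739 [0.46226208 0.2129301  0.12134499] ((462.1756591796875, 211.45664978027344), (28.3430118560791, 9.97379207611084), 82.2916030883789)
```

View pics/w2.png

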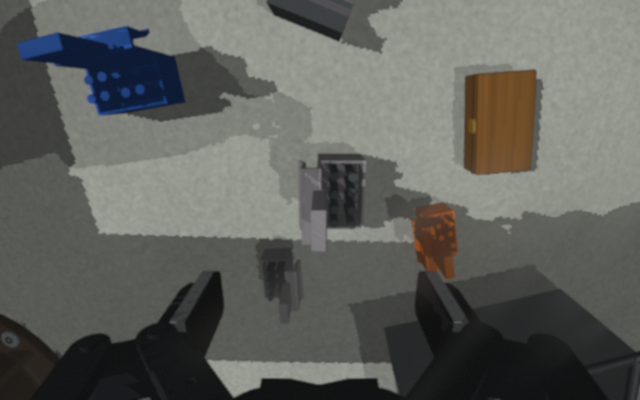

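The tab at (318,220) lies between the fingers, and the second measurement agrees to 0.3 mm. Descending.

{"fn": "send_rows", "kwargs": {
  "rows": [
    [[-0.1,-0.1,2.5],0,0],
    [[0,0,2.5],0,0],
    [[0,0,2],0,0],
    [[0,0,1],0,0],
    [[0,0,0],0,0]
  ]
}}

```text
t: 6.38
tool_pos: [0.4631, 0.2116, 0.0937]
tool_rot: [-3.141, -0.02, 1.44]
force: [-0.3, 0.4, 0.2]
width: 0.995
```

```bash
python3 go.py .4622 .2114 .082 82.3
```

```text
t 6.38 pos [0.4631 0.2116 0.0937] rotdeg [-179.99   -1.15   82.49] F [-0.26  0.45  0.22] T [-0.036  0.067  0.048] w 0.995 q [0.29 0.52 1.98 0.03 0.63 0.4 ]
shift tool cm [-0.05 -0.09  1.17] turn 0.19
```

{"fn": "send_rows", "kwargs": {
  "rows": [
    [[0,-0.1,1.2],0,0],
    [[0,0,0],0,0],
    [[0,0,0],0,0.5],
    [[0,0,0],0,1],
    [[0,0,0],0,1],
    [[0,0,0],0,1],
    [[0,0,0],0,1],
    [[0,0,0],0,1]
  ],
  "newtons": 50
}}

```text
t: 7.38
tool_pos: [0.463, 0.2123, 0.083]
tool_rot: [3.139, -0.022, 1.44]
force: [-0.2, 0.5, 0.2]
width: 0.109
```

```bash
python3 go.py .4622 .2114 .082 82.3
```

```text
t 7.38 pos [0.463  0.2123 0.083 ] rotdeg [179.83  -1.23  82.5 ] F [-0.21  0.49  0.23] T [ 0.003  0.027 -0.025] w 0.109 q [0.29 0.54 1.99 0.03 0.6  0.39]
shift tool cm [-0.1  -0.07  0.09] turn 0.2
```

Gripped: the opening is 9.3 mm on a 10 mm tab. Now lift and check.

{"fn": "send_rows", "kwargs": {
  "rows": [
    [[0,0,-2],0,1],
    [[0,0,-4],0,1],
    [[0,0,-4],0,1],
    [[0,0,-4],0,1],
    [[0,0,-4],0,1],
    [[0,0,-3],-6,1],
    [[0,0,0],-7,1],
    [[0,0,0],0,1],
    [[0,0,0],0,1]
  ]
}}

```text
t: 8.5
tool_pos: [0.4602, 0.2071, 0.2971]
tool_rot: [3.141, -0.019, 1.669]
force: [0.3, -0.1, -3.2]
width: 0.112
```

```bash
python3 go.py .5355 -.1011 .27 96.1; python3 - <<'E'
from h import *
grab('wrist','w3.png');grab('scene','s3.png')
E
```

```text
t 8.5 pos [0.4602 0.2071 0.2971] rotdeg [179.95  -1.07  95.63] F [ 0.25 -0.08 -3.16] T [-0.05   0.02   0.001] w 0.112 q [0.28 0.25 1.76 0.02 1.13 0.18]
shift tool cm [-31.46   4.47   2.13] turn -0.47
```

View pics/w3.png

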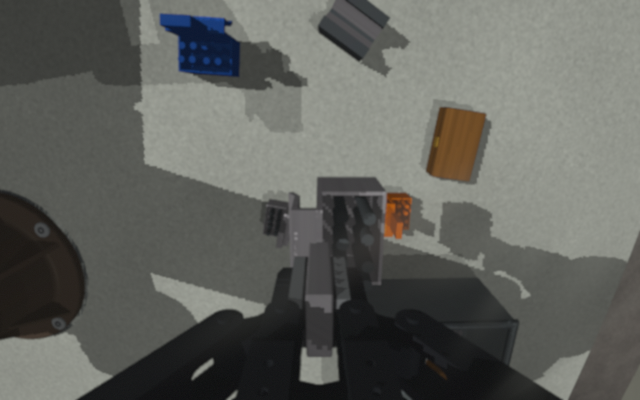

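View pics/s3.png

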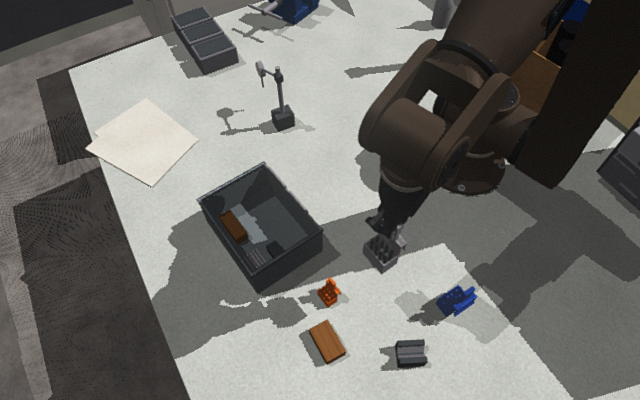

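The holder is held upright; the force reads 3.2 N of weight. Moving towards the tote.

{"fn": "send_rows", "kwargs": {
  "rows": [
    [[-4,0.8,0],0,1],
    [[-5,1,0],-0.5,1],
    [[-5,1,0],0,1],
    [[-5,1,0],0,1],
    [[-4,0.5,0],0,1],
    [[-1,0,0],0,1],
    [[0,0,0],0,1],
    [[0,0,0],0,1]
  ]
}}

```text
t: 9.6
tool_pos: [0.5289, -0.0327, 0.2892]
tool_rot: [-3.137, -0.02, 1.673]
force: [0.1, 0.6, -2.3]
width: 0.113
```

```bash
python3 go.py .5355 -.1011 .27 96.1; python3 - <<'E'
from h import *
grab('wrist','w4.png')
E
python3 strip.py w4
```

```text
t 9.6 pos [ 0.5289 -0.0327  0.2892] rotdeg [-179.75   -1.16   95.83] F [ 0.07  0.64 -2.28] T [ 0.042 -0.015 -0.01 ] w 0.113 q [-0.2   0.3   1.71  0.02  1.14 -0.31]
shift tool cm [-6.91 -0.03  1.78] turn -0.27
strip n 222 x=0.5182-0.1105*y yaw deg 6.305737182377378 res [-0.0026  0.0002  0.0024] zmed 0.11977435763225358 y ends [-0.05430173 -0.01721989] gap -0.05164283758620951 -0.05099548107929919
wall n 440 y ends [-0.01751521  0.0416355 ]
```

View pics/w4.png

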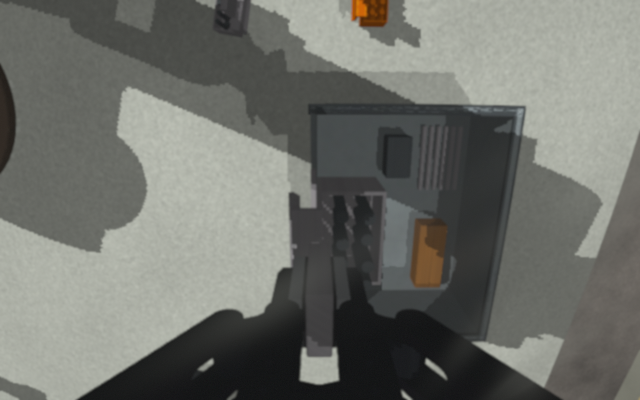

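```bash
python3 - <<'E'
from strip import *
px,P,C=pts('w4',280,345,180,300)
for lo,hi in ((.274,.286),(.235,.272),(.30,.34)):
  s=(P[:,2]>lo)&(P[:,2]<hi)
  q=P[s]; print(lo,len(q),q.mean(0).round(4),cv2.minAreaRect((q[:,:2]*1000).astype(np.float32)),px[s].min(0),px[s].max(0))
np.set_printoptions(linewidth=250)
z=load('w4');print((bydepth(z,[(c,r) for r in range(186,270,4) for c in range(284,340,2)])[:,2]*1000).round().astype(int).reshape(21,-1))
E
```

```text
0.274 1425 [ 0.5201 -0.0149  0.2801] ((522.26025390625, -18.795732498168945), (18.26506805419922, 29.94908332824707), 7.345666885375977) [290 206] [328 266]
0.235 1199 [ 0.5304 -0.0162  0.2527] ((526.404541015625, -26.638750076293945), (33.03741455078125, 46.35622787475586), 5.996157646179199) [288 186] [344 266]
0.3 2321 [ 0.5253 -0.0221  0.3149] ((524.1620483398438, -22.771564483642578), (28.07767105102539, 6.639106273651123), 16.64993667602539) [280 258] [344 299]
[[ -1   0   0   0   0  -1   1   0  -1  -1   0   0  -1 120 120 120 234 232 233 234 235 235 233 234 234 233 235 234]
 [  0   0  -1  -1  -1   0  -1  -1   1   0   0   0  -1 119 120 120 244 244 244 245 244 244 243 243 243 243 244 243]
 [  0  -1 249 250 253 252 253  -1   0   1   0   0   0 120 120 120 251 251 253 246 246 246 245 246 246 246 245 247]
 [ -1   0 248 250 252 260 261 260   1   0   0  -1   0   1 121 120 260 261 260 210 209 209 208 210 209 232 236 237]
 [ -1  -1 248 251 267 267 268 266   0   1   1   1   0 433 120 120 267 267 267 210 209 210 209 210 208 239 243 245]
 [ -3  -1 247 251 275 274 274 267   1   0   1   0  -2
[... 1087 characters left out ...]
 268 266]
 [  0   1   0 249 281 280 280 279 280 281 281 280 284 287 286 286 286 286 287 287 286 286 286 209 214 245 266 268]
 [  0   0  -1 248 281 279 280 280 279 281 280 280 289 292 290 291 290 291 290 290 292 291 290 210 220 249 251 253]
 [  0   0  -1 248 280 281 280 280 281 280 280 280 295 294 295 295 294 295 296 296 295 296 295 209 226 253 258 257]
 [ -1  -1  -2 248 280 295 296 294 296 295 296 295 299 300 298 299 300 300 298 299 299 299 299 295 294 294 294 295]
 [ -1   0  -1 249 280 298 298 299 300 298 298 299 301 302 302 303 302 303 302 303 302 303 302 301 297 299 298 298]
 [ -1   0  -1 249 280 302 302 302 302 302 302 303 306 307 307 306 307 306 307 306 306 306 307 306 302 301 302 301]]
```

```bash
python3 - <<'E'
from strip import *
px,P,C=pts('w4',286,325,206,243)
q=P[(P[:,2]>.276)&(P[:,2]<.284)]
ps=px[(P[:,2]>.276)&(P[:,2]<.284)]
L=[];Rr=[]
for r in range(210,240):
  m=ps[:,1]==r; g=q[m]; L.append(g[g[:,0].argmin()]);Rr.append(g[g[:,0].argmax()])
L=np.array(L);Rr=np.array(Rr)
for n,e in(('L',L),('R',Rr),('mid',(L+Rr)/2)):
  k=np.polyfit(e[:,1],e[:,0],1); print(n,k,'yaw',-np.degrees(np.arctan(k[0])),'x at y=-.0327',np.polyval(k,-.0327))
print('width',np.median(Rr[:,0]-L[:,0]), 'far edge y max', np.percentile(q[:,1],[50,99,100]))
e=q[q[:,1]>np.percentile(q[:,1],97)];print(e.mean(0))
E
```

```text
L [-0.09857534  0.51170485] yaw 5.62976290383439 x at y=-.0327 0.5149282613577129
R [-0.10429902  0.52614846] yaw 5.954364806701739 x at y=-.0327 0.5295590348917247
mid [-0.1016744   0.51892178] yaw 5.80556356662355 x at y=-.0327 0.5222465285746848
width 0.0143477829226345 far edge y max [-0.01232432 -0.00396906 -0.00361662]
[ 0.52417942 -0.00405785  0.27876561]
```

The held lip's slot line, x≈0.519−0.102y, coincides with the strip line, and the strip end at y=-0.0172 puts the notch at y≈-0.1027. Next, move over the notch and stop with the skirt above the strip.

{"fn": "send_rows", "kwargs": {
  "rows": [
    [[-3,0,0],-0.3,1],
    [[-3.5,0,0],0,1],
    [[-0.5,0,0],0,1],
    [[0,0,3],0,1],
    [[0,0,3],0,1],
    [[0,0,2.5],0,1],
    [[0,0,1],0,1],
    [[0,0,0],0,1]
  ]
}}

```text
t: 10.65
tool_pos: [0.5364, -0.093, 0.1925]
tool_rot: [-3.141, -0.02, 1.687]
force: [0.0, -1.0, -1.5]
width: 0.113
```

```bash
python3 go.py .5356 -.1009 .17 96.1
```

```text
t 10.65 pos [ 0.5364 -0.093   0.1925] rotdeg [-179.95   -1.16   96.68] F [ 0.01 -0.97 -1.55] T [-0.044 -0.014  0.001] w 0.113 q [-0.3   0.42  1.8   0.02  0.93 -0.43]
shift tool cm [-0.82 -0.17  2.23] turn 0.58
```

{"fn": "send_rows", "kwargs": {
  "rows": [
    [[-0.8,-0.2,0],0.5,1],
    [[0,0,1],0,1],
    [[0,0,0],0,1],
    [[0,0,0],0,1]
  ]
}}

```text
t: 11.15
tool_pos: [0.5361, -0.1016, 0.1839]
tool_rot: [3.139, -0.019, 1.678]
force: [0.2, 0.5, -3.8]
width: 0.112
```

```bash
python3 go.py .5356 -.1009 .17 96.1; python3 - <<'E'
from strip import *
grab('wrist','w5.png');grab('scene','s5.png')
z=load('w5')
cv2.imwrite('pics/w5c.png',cv2.resize(z['img'][60:310,220:420],None,fx=3.2,fy=2.4,interpolation=cv2.INTER_CUBIC)[:,:,::-1])
E
python3 strip.py w5
```

```text
t 11.15 pos [ 0.5361 -0.1016  0.1839] rotdeg [179.87  -1.08  96.15] F [ 0.23  0.46 -3.78] T [-0.036  0.008  0.018] w 0.112 q [-0.32  0.44  1.81  0.02  0.9  -0.44]
shift tool cm [ 0.05 -0.05  1.39] turn 0.05
strip n 1438 x=0.5082-0.3964*y yaw deg 21.622613533432318 res [-0.0159 -0.0014  0.0303] zmed 0.11994542093381522 y ends [-0.12873637 -0.01770424] gap -0.11653865848890735 -0.10806468637563366
wall n 311 y ends [-0.12874925 -0.00903526]
```

View pics/w5c.png

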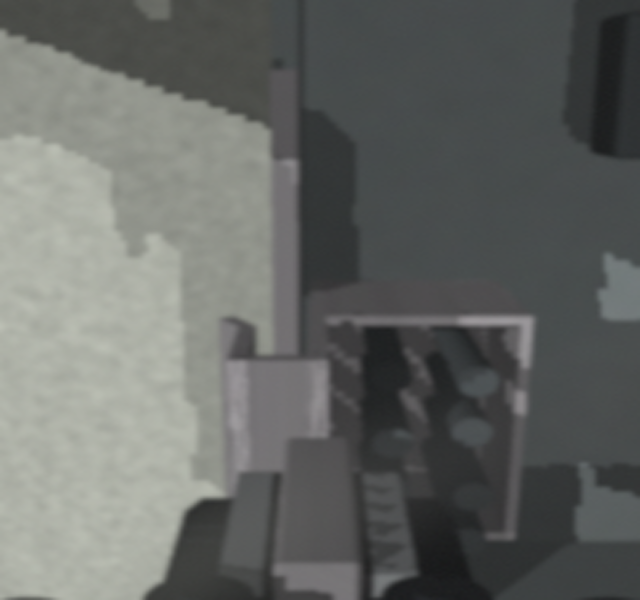

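The strip runs straight under the lip bridge. I'll check both lines numerically in this view.

```bash
python3 - <<'E'
from strip import *
px,P,C=pts('w5')
def edges(m,lab):
  L=[];R=[]
  for r in np.unique(px[m,1]):
    g=P[m&(px[:,1]==r)]
    if len(g)<4: continue
    L.append(g[g[:,0].argmin()]);R.append(g[g[:,0].argmax()])
  mid=(np.array(L)+np.array(R))/2; k=np.polyfit(mid[:,1],mid[:,0],1); w=np.median(np.array(R)[:,0]-np.array(L)[:,0])
  print(lab,len(mid),k,'w',w,'at -.07',np.polyval(k,-.07),'at -.1',np.polyval(k,-.1))
s=(P[:,2]>.117)&(P[:,2]<.124)&(abs(P[:,0]-(.518-.106*P[:,1]))<.008)&(P[:,1]>-.072)&(P[:,1]<-.02)
edges(s,'strip')
l=(abs(P[:,2]-.175)<.004)&(P[:,1]>-.095)&(P[:,1]<-.06)&(P[:,0]<.55)
edges(l,'lip'); print(np.percentile(P[l][:,1],[99,100]),np.median(P[l][:,2]))
E
```

```text
strip 87 [-0.10325376  0.51863447] w 0.004709714588586267 at -.07 0.5258622298911582 at -.1 0.5289598427429956
lip 44 [-0.02697668  0.5250174 ] w 0.014364322139628516 at -.07 0.5269057636112983 at -.1 0.5277150640993684
[-0.07304398 -0.07270953] 0.17465645394817939
```

Lip and strip agree to about 0.3 mm at y=-0.085. Lowering carefully.

{"fn": "send_rows", "kwargs": {
  "rows": [
    [[0.1,0,1],0,1],
    [[0,0,0.8],0,1],
    [[0,0,0.3],0,1],
    [[0,0,0],0,1]
  ]
}}

```text
t: 11.75
tool_pos: [0.5358, -0.0999, 0.161]
tool_rot: [3.14, -0.019, 1.678]
force: [-1.5, 0.9, -1.4]
width: 0.111
```

```bash
python3 go.py .5357 -.1005 .141 96.1
```

```text
t 11.75 pos [ 0.5358 -0.0999  0.161 ] rotdeg [179.91  -1.1   96.17] F [-1.45  0.86 -1.38] T [-0.027  0.02  -0.033] w 0.111 q [-0.31  0.47  1.83  0.02  0.85 -0.44]
shift tool cm [-0.1  -0.02  2.  ] turn 0.07
```

{"fn": "send_rows", "kwargs": {
  "rows": [
    [[0,0,0.4],0,1],
    [[0,0,0.4],0,1],
    [[0,0,0.4],0,1],
    [[0,0,0],0,1]
  ]
}}

```text
t: 12.25
tool_pos: [0.536, -0.0997, 0.1484]
tool_rot: [3.14, -0.019, 1.678]
force: [-1.0, 0.1, -1.4]
width: 0.111
```

```bash
python3 go.py .5357 -.1005 .141 96.1
```

```text
t 12.25 pos [ 0.536  -0.0997  0.1484] rotdeg [179.89  -1.09  96.17] F [-0.99  0.13 -1.4 ] T [ 0.011 -0.018 -0.029] w 0.111 q [-0.31  0.48  1.84  0.02  0.82 -0.44]
shift tool cm [-0.09 -0.03  0.73] turn 0.07
```

{"fn": "send_rows", "kwargs": {
  "rows": [
    [[-0.1,0,0.2],0,1],
    [[0,0,0.2],0,1],
    [[0,0,0.15],0,1],
    [[0,0,0],0,1]
  ]
}}

```text
t: 12.75
tool_pos: [0.5362, -0.1007, 0.1426]
tool_rot: [3.139, -0.019, 1.678]
force: [-0.5, 0.7, -2.7]
width: 0.108
```

{"fn": "send_rows", "kwargs": {
  "rows": [
    [[0,0,0.1],0,1],
    [[0,0,0.1],0,1]
  ]
}}

```text
t: 13.0
tool_pos: [0.5363, -0.1007, 0.1407]
tool_rot: [3.139, -0.019, 1.678]
force: [0.4, 0.2, -2.8]
width: 0.105
```

{"fn": "send_rows", "kwargs": {
  "rows": [
    [[0,0,0.1],0,1],
    [[0,0,0.1],0,1]
  ]
}}

```text
t: 13.25
tool_pos: [0.5363, -0.1006, 0.1386]
tool_rot: [3.139, -0.019, 1.678]
force: [0.3, -0.4, -2.1]
width: 0.113
```

{"fn": "send_rows", "kwargs": {
  "rows": [
    [[0,0,0.1],0,1],
    [[0,0,0.1],0,1]
  ]
}}

```text
t: 13.5
tool_pos: [0.5362, -0.1006, 0.1364]
tool_rot: [3.139, -0.019, 1.679]
force: [-0.2, -0.8, -2.6]
width: 0.111
```

{"fn": "send_rows", "kwargs": {
  "rows": [
    [[0,0,0.1],0,1],
    [[0,0,0.1],0,1]
  ]
}}

```text
t: 13.75
tool_pos: [0.5363, -0.1006, 0.1343]
tool_rot: [3.139, -0.019, 1.678]
force: [0.2, 0.6, -3.2]
width: 0.114
```

The tool is 4.7 mm below riding height with no added force, so the key is entering the notch.

{"fn": "send_rows", "kwargs": {
  "rows": [
    [[0,0,0.1],0,1],
    [[0,0,0],0,1]
  ]
}}

```text
t: 14.0
tool_pos: [0.5363, -0.1005, 0.1331]
tool_rot: [3.139, -0.019, 1.678]
force: [-0.2, -0.8, -3.0]
width: 0.109
```

{"fn": "send_rows", "kwargs": {
  "rows": [
    [[0,0,0.1],0,1],
    [[0,0,0],0,1]
  ]
}}

```text
t: 14.25
tool_pos: [0.5365, -0.1006, 0.1331]
tool_rot: [3.138, -0.018, 1.678]
force: [0.9, -0.1, -2.0]
width: 0.112
```

{"fn": "send_rows", "kwargs": {
  "rows": [
    [[0,0,0.1],0,1],
    [[0,0,0],0,1]
  ]
}}

```text
t: 14.5
tool_pos: [0.5366, -0.1007, 0.1331]
tool_rot: [3.137, -0.018, 1.678]
force: [0.0, -0.3, -1.0]
width: 0.116
```

Stopped at 0.1331, the predicted seated height, with a light force of about 2 N. I'll look before letting go.

```bash
python3 - <<'E'
from strip import *
grab('wrist','w6.png')
z=load('w6')
cv2.imwrite('pics/w6c.png',cv2.resize(z['img'][60:310,220:420],None,fx=3.2,fy=2.4,interpolation=cv2.INTER_CUBIC)[:,:,::-1])
px,P,C=pts('w6')
l=(abs(P[:,2]-.125)<.008)&(P[:,1]>-.095)&(P[:,1]<-.074)&(P[:,0]<.55)&(P[:,0]>.515)
print(np.median(P[l][:,2]),l.sum(),np.percentile(P[l][:,1],99))
s=(P[:,2]>.113)&(P[:,2]<.124)&(abs(P[:,0]-(.518-.106*P[:,1]))<.004)&(P[:,1]>-.06)&(P[:,1]<-.02);print(np.median(P[s][:,2]))
E
```

```text
0.12394762481640831 1233 -0.07420331639490836
0.11979445084782084
```

View pics/w6c.png

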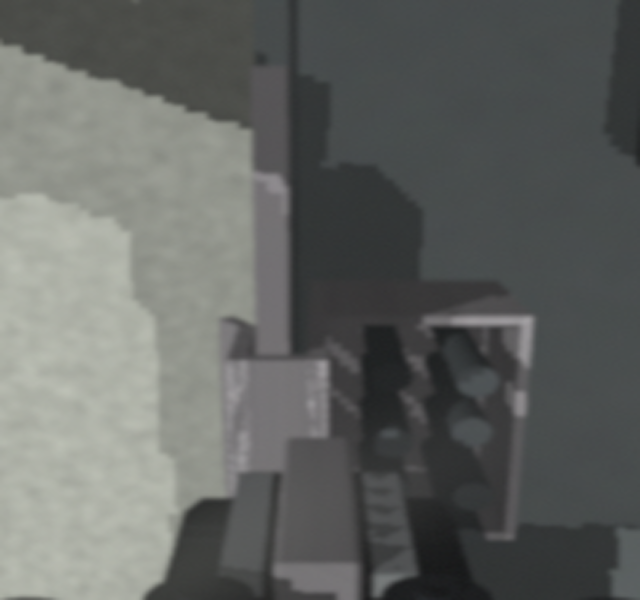

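Lip top is 0.124, which is the strip at 0.120 plus the 4 mm bridge, so the key is fully seated. Releasing and retreating straight up.

{"fn": "send_rows", "kwargs": {
  "rows": [
    [[0,0,0],0,0.7],
    [[0,0,0],0,0.5],
    [[0,0,0],0,0.4],
    [[0,0,0],0,0.4],
    [[0,0,0],0,0.4]
  ]
}}

```text
t: 15.18
tool_pos: [0.537, -0.1008, 0.1328]
tool_rot: [3.137, -0.018, 1.678]
force: [-0.4, 0.8, -0.3]
width: 0.602
```

{"fn": "send_rows", "kwargs": {
  "rows": [
    [[0,0,-1],0,0.4],
    [[0,0,-2],0,0.4],
    [[0,0,-4],0,0.4],
    [[0,0,-5],0,0.4],
    [[0,0,-5],0,0.4],
    [[3,0,-3],0,0.4],
    [[5,0,0],0,0.4],
    [[0,0,0],0,0.4],
    [[0,0,0],0,0.4]
  ]
}}

```text
t: 16.3
tool_pos: [0.5268, -0.0234, 0.3469]
tool_rot: [3.132, -0.017, 1.678]
force: [0.1, -0.8, 0.4]
width: 0.601
```

```bash
python3 - <<'E'
from strip import *
print(ctrl.get_obs()['tool_pos'],ctrl.get_obs()['width'],ctrl.get_obs()['force'])
grab('wrist','w7.png');grab('scene','s7.png')
z=load('w7')
cv2.imwrite('pics/s7c.png',cv2.resize(load('s7')['img'][140:320,180:420],None,fx=3.3,fy=3.3,interpolation=cv2.INTER_CUBIC)[:,:,::-1])
px,P,C=pts('w7')
n=(abs(P[:,0]-.534)<.03)&(abs(P[:,1]+.1)<.04)
for lo,hi in((.165,.18),(.1215,.129)):
  q=P[n&(P[:,2]>lo)&(P[:,2]<hi)]
  if len(q)>5: print(lo,len(q),q.mean(0).round(4),np.median(q[:,2]),cv2.minAreaRect((q[:,:2]*1000).astype(np.float32)))
E
```

```text
[ 0.52678901 -0.02340821  0.34688039] 0.6011440263496209 [ 0.14486913 -0.80308652  0.36557639]
0.165 262 [ 0.538  -0.0998  0.1711] 0.1713626911932566 ((538.1184692382812, -100.91656494140625), (9.46478271484375, 27.913345336914062), 6.205533981323242)
0.1215 470 [ 0.5282 -0.0983  0.124 ] 0.12393131352448838 ((531.8513793945312, -103.17984008789062), (17.366661071777344, 63.17414474487305), 5.513745307922363)
```

View pics/w7.png

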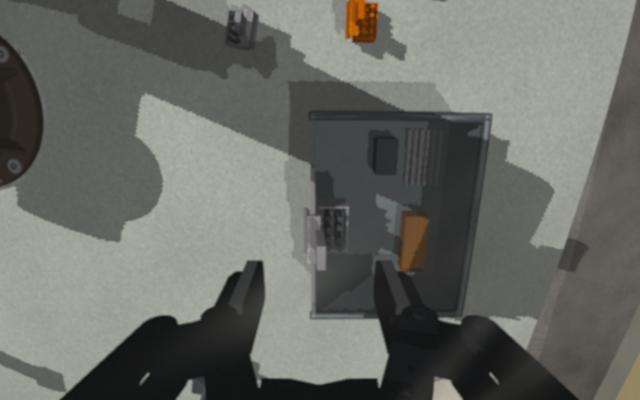

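View pics/s7c.png

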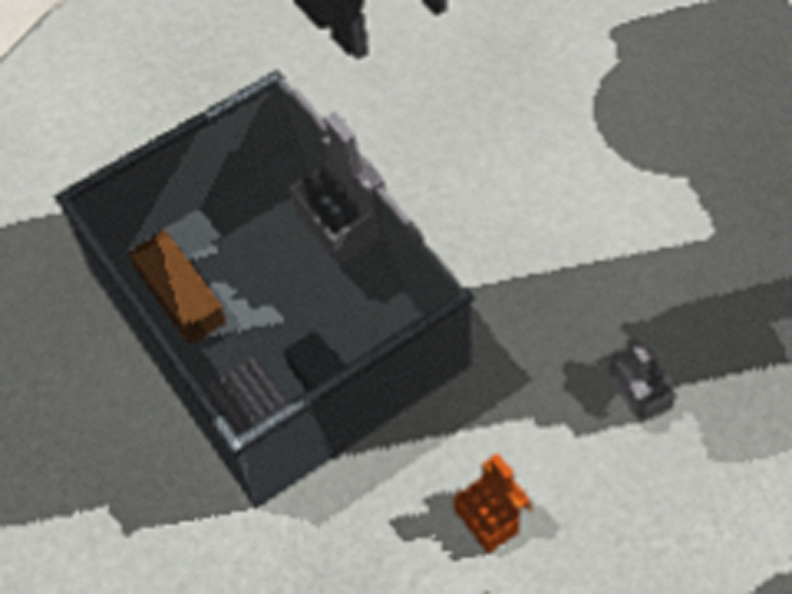

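It hangs by itself with the pocket inside. The tab top sits a little inward, at about 9 mm, so I'll check the lean before handing in.

```bash
python3 - <<'E'
from strip import *
print(ctrl.get_obs()['t']); grab('wrist','w8.png')
px,P,C=pts('w8')
a=np.radians(6.05);ex=np.array([np.cos(a),np.sin(a)]);ey=np.array([-ex[1],ex[0]])
N=np.array([.5289,-.1027]); U=(P[:,:2]-N)@ex; V=(P[:,:2]-N)@ey; Z=P[:,2]
l=(abs(V)<31)&(abs(V)<.031)&(abs(Z-.124)<.004)&(U>-.012)&(U<.012)
l&=(V>.016)  # lip part beyond tab
A=np.c_[np.ones(l.sum()),U[l],V[l]];k=np.linalg.lstsq(A,Z[l],rcond=None)[0]
print('lip plane',l.sum(),k,'U',np.percentile(U[l],[1,50,99]),'V',np.percentile(V[l],[1,99]))
t=(abs(V)<.02)&(Z>.165)&(Z<.18)&(abs(U)<.03)
A=np.c_[np.ones(t.sum()),U[t],V[t]];k=np.linalg.lstsq(A,Z[t],rcond=None)[0]
print('tabtop',t.sum(),k,'U',np.percentile(U[t],[1,50,99]),'V',np.percentile(V[t],[1,99]),np.median(Z[t]))
# scene cam: pocket bottom / front wall
zs=load('s7');q,Q,_=pts('s7')
u=(Q[:,:2]-N)@ex;v=(Q[:,:2]-N)@ey
f=(abs(v)<.026)&(Q[:,2]>.06)&(Q[:,2]<.105)&(u>.035)&(u<.06)
print('front wall',f.sum());
if f.sum()>20:
  A=np.c_[np.ones(f.sum()),Q[f,2]];print(np.linalg.lstsq(A,u[f],rcond=None)[0])
E
```

```text
16.4
lip plane 167 [ 0.12601969 -0.06251123 -0.09885503] U [-0.00573679  0.00114542  0.00805114] V [0.01625238 0.03079611]
tabtop 261 [ 0.17122926 -0.00369247 -0.05282822] U [0.00446393 0.00962718 0.0138834 ] V [-0.01289702  0.01436267] 0.1714137052200364
front wall 98
[ 0.05128449 -0.1298118 ]
```

Estimated lean is 0.05 rad against a limit of 0.12. It matches the back plate resting on the wall: 3.15 mm over 64 mm gives 0.049, and the slot play allows at most about 0.06. Grip centre x is about 8–9 mm and z about 0.1474, both in range. Bystanders: a quick check, then hand in.

```bash
python3 - <<'E'
from h import *
grab('top','t9.png')
a=load('s0')['img'].astype(int);b=load('s7')['img'].astype(int)
for n,(x0,x1,y0,y1) in dict(gauge=(305,348,318,365),vb=(392,430,335,370),ind=(255,300,55,132)).items():
  print(n,abs(a-b)[y0:y1,x0:x1].mean().round(2))
print(ctrl.close_job())
E
```

```text
gauge 1.57
vb 1.61
ind 75.11
the job is handed in; nothing more can be done
None
```

```bash
python3 - <<'E'
from h import *
a=load('s0')['img'].astype(int);b=load('s5')['img'].astype(int)
print(abs(a-load('s3')['img'])[55:132,255:300].mean())
t0=load('t0');t9=load('t9')
print('top ind',abs(t0['img'].astype(int)-t9['img'])[215:245,435:465].mean())
cv2.imwrite('pics/cmp.png',np.hstack([cv2.resize(load(f)['img'][60:260,180:540],None,fx=1.1,fy=1.5) for f in('t0','t9')])[:,:,::-1])
E
```

```text
9.286099086099085
top ind 5.63
```

View pics/cmp.png

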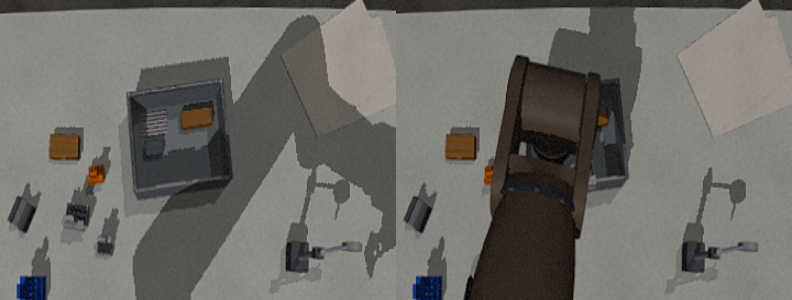

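I hung the larger grey holder on the tote's near-wall strip with the pocket inside and its key in the notch. I then let go, backed off and handed the job in at about 16.5 s; no verdict came back.

**How it went in:** The wrist camera showed the notch about 12 mm off the wall's middle, so I lowered the key straight into it in 1 mm steps, with no sliding search. The force readings never showed more than about 2 N of contact. The arm stopped at the height predicted for a seated key.

**Last checks after release:**

| Check | Measured | Allowed |
|---|---|---|
| Grip centre height | about 147.4 mm | 145.5–150.5 mm |
| Grip centre inward of wall plane | about 8–9 mm | 1–11 mm |
| Grip centre from wall middle | about 12 mm | within 38 mm |
| Turn relative to wall | under 1° | about 7° |
| Lean inward | about 0.05 rad | 0.12 rad |

The lean matches the back plate resting on the wall. The lip top, at 124 mm, is the strip height plus the bridge thickness.

**Checks that disagreed:**
- **Lean:** a fit of the pocket's front wall from the scene camera gave a lean of about 0.13 rad the other way. I judged it noise, because it came from few points and does not fit the slot's play.
- **Indicator stand:** the scene-view comparison was useless because the arm was in the way. I checked it in the top view after handing in, where it stands in place.

The gauge box and V-block are unchanged in both views.

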